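# Close up the coffee corner with the fingertips

## Task

Close up the coffee corner with the fingertips, lifting nothing: push the open drawer of coffee pods fully home and press the open lid of the tea box down flat, in either order. Work gently, so that neither of them slams or is forced against its stop, keep the tea box standing where it is, and leave the mug, the green tumbler and the small blue cup where they are.

Things in the scene. Friction and masses are not known exactly. Their poses are not given: they have to be found in the camera images.
- pod_unit: Low oak drawer unit for coffee pods, fixed to the counter, 200 mm deep and wide, top 106 mm above the counter, one drawer with a dark wooden front. Origin: on the counter below the middle of the outer face of the drawer front when shut. Its x axis points level into the unit, the way the drawer is pushed shut; z up. It fills x = 0 to 200 mm, y = -100 to 100 mm.
- pods_drawer0 (a joint): How far the drawer is pulled out (m): 0 fully home, at most 0.134; it starts 0.05 to 0.10 out. It slides along the unit's x axis with about 1 N of friction and stops dead at 0.
- pods_drawer0_handle (a point): Middle of the dark bar handle on the drawer front: a level round bar 11 mm thick and 100 mm long, along the unit's y axis, 35 mm in front of the drawer's front face, about 66 mm above the counter. It moves with the drawer. The drawer front is 194 mm wide and reaches from about 19 to 92 mm above the counter.
- tea_box: Open oak tea box standing loose on the counter, 0.6 to 0.9 kg, outside 130 mm (its x) by 170 mm (its y), 90 mm high, walls 8 mm. Origin: centre of its underside, z up. The lid is hinged along the top of its +x side and its free edge comes down over the -x side.
- tea_lid (a joint): Opening angle of the tea box's lid (rad): 0 shut flat on the box, pi/2 upright; it starts 0.5 to 1.25 open. The hinge is stiff: the lid stays at any angle, and a push of 1 to 2 N at its free edge moves it.
- tea_lid_hinge (a point): Middle of the lid's hinge line, which runs along the box's y axis, at the lid's underside, 90.5 mm above the counter.
- tea_lid_edge (a point): Middle of the lid's free edge, on the outer face (the upper face when shut). The lid is a plain flat wooden panel without a handle, 142 mm from hinge to free edge, 170 mm wide, 8 mm thick; when shut its free edge overhangs the box's -x side by 12 mm.
- mug: White mug, 76 mm across, 90 mm high, with a handle at its own +y. Loose bystander. Origin: centre of its underside.
- tumbler: Green glass tumbler, 68 mm across, 100 mm high. Loose bystander. Origin: centre of its underside.
- cup: Small blue espresso cup, 58 mm across, 55 mm high, standing on top of the pod unit. Loose bystander. Origin: centre of its underside.

How it is judged:
At the end, for the whole second after the job is handed in: The drawer is within 5 mm of fully home and the lid within 0.05 rad of flat; the tea box stands level on the counter at rest within 40 mm of where it was; the mug, tumbler and small cup stand upright within 30 mm of where they were (value of joint pods_drawer0 below 0.005 m and value of joint tea_lid below 0.05 rad and angle between tea_box's own z axis and vertical below 0.03 rad and height (world z) of tea_box below 0.004 m and linear speed of tea_box below 0.02 m/s and distance of tea_box from where it was at the start of the episode below 0.04 m and distance of each of mug, tumbler, cup from where it was at the start of the episode below 0.03 m and angle between each of mug, tumbler, cup's own z axis and vertical below 0.1 rad); the robot touches nothing.
It fails at once if the mug, the tumbler or the small cup is pushed more than 30 mm, lifted or tipped over (distance of any of mug, tumbler, cup from where it was at the start of the episode above 0.03 m or angle between any of mug, tumbler, cup's own z axis and vertical above 0.35 rad).
It fails at once if the tea box is lifted (12 mm) or tipped (0.15 rad), or shoved more than 40 mm (height (world z) of tea_box above 0.012 m or angle between tea_box's own z axis and vertical above 0.15 rad or distance of tea_box from where it was at the start of the episode above 0.04 m).
It fails at once if the lid slams: it closes faster than 2.5 rad/s over its last 0.2 rad (value of joint tea_lid below 0.2 rad and velocity of joint tea_lid below -2.5 rad/s).
It fails at once if the drawer slams: it closes faster than 0.4 m/s over its last 15 mm (value of joint pods_drawer0 below 0.015 m and velocity of joint pods_drawer0 below -0.4 m/s).
It fails at once if the drawer or the lid, already shut, is forced against its stop with over 60 N ((value of joint pods_drawer0 below 0.003 m and contact force between the fingers and pod_unit above 60 N) or (value of joint tea_lid below 0.03 rad and contact force between the fingers and tea_box above 60 N)).
It also fails if it takes over 48 s, if anything falls off the work surface, if the arm or the gripper's body presses on something with over 40 N, if the wrist force passes 120 N, or if a joint passes its speed limit or range.

## Robot

A 6-joint arm with a two-finger parallel gripper is mounted at the origin on the work surface. World frame = base frame: x ahead of the robot, y to its left, z up, the work surface at z = 0. Lengths are in m, angles in rad, forces in N, time in s.
With the tool pointing down it reaches from about 0.25 to 0.775 m from the base axis. Payload 4 kg.
Tool frame: the origin (TCP) lies midway between the tips of the shut fingers; the grasp point (between the pads) lies 19 mm behind it; z points along the fingers, y is the line along which they close (so a half turn about z gives the same grasp; the last joint's range is limited). The gripper opens to 94 mm and grips with 3 to 60 N. Pads are 16 mm wide; open, the fingers measure 119 mm over their backs; the gripper's body (75 mm by 177 mm) begins 78 mm behind the grasp point.
Start: joints at [1.125, 0.087, 1.371, -0, 1.684, -0.103], TCP at [0.185, 0.518, 0.206] pointing down, gripper open.
Joint ranges: [-3.1, 3.1], [-0.76, 2.03], [0.27, 2.55], [-1.08, 4.22], [0.17, 2.65], [-2.57, 2.57]. Speed limits (rad/s): [2.79, 2.79, 3.14, 3.14, 3.14, 3.14].

## Interface

Orientations are given as [roll, pitch, yaw] about the fixed x, y, z axes, in that order (R = Rz(yaw) Ry(pitch) Rx(roll)).
In Python, from bench import robot gives the robot as it stands. The module is installed in compiled form; this text tells all that it offers.
- The arm moves only by the tool arm_command, never from a script. Its argument "targets" is a list of rows, each a list of 4 numbers: the shift along the world's x, y, z as a fraction of full scale, then the turn about the world's z as a fraction of full scale. A call has 1 to 8 rows; each row is the pose to reach, as a shift and turn from the pose commanded when the call began; what a row does not reach only later rows make up. Full scale, the value 1, is 0.5 m for a shift and 120 degrees for a turn. A row lasts 1/12 s, in which the tool goes at most 41.7 mm and 7.16 degrees, less where a joint would pass 70% of its speed; a pose out of reach is approached as far as the arm can. A call with a number of a shift or a turn outside -1 to 1 is refused whole. A call with a gripper value outside its range is refused whole. "claw" is the closure, from 0 (fully open) to 1 (shut), set as the call begins (left out, the last holds). The fingers move at their own pace and stop on an object; the grip force is fixed at half the most. Time passes only in rows, so rows that repeat a pose let the fingers close. It gives the time, the measured TCP pose, the force, the opening and the grip force at its end, in the units of the state.
- robot.get_obs(): the state, without advancing time (a new reading comes with each control period).
- robot.snapshot(name): name is "scene" or "top" or "wrist"; returns the picture (420x560x3 uint8, red, green, blue); there is no depth.
- robot.camera_info(name): a dict with "vfov" (degrees; the focal length in pixels is half the picture's height over the tangent of half this angle, whatever the lens; pixels are square), "cx", "cy" (the principal point, pixels), "extrinsics" (4x4, takes a point from camera to world coordinates); the wrist camera has in their place "T_tool_cam" (4x4, takes a point from camera to tool coordinates, whose origin is the TCP and whose axes are the flange's). Camera axes: x right, y up, looking along -z (the intrinsics and any distortion apply to the point x, -y, -z); pixel columns grow to the right and rows downward; lengths in m; the calibration is good to about 2 mm. A picture is of the moment at which its call begins: read the wrist's pose just before it. camera_info takes no time and is no camera call.
- robot.close_job(): hands the job in; it is judged then, once.
The state is a dict: "time": time; "joint_positions": joint angles; "qvel": joint speeds; "joint_torque": joint torques, N m; "tool_pos": TCP position; "ee_rot": TCP orientation; "wrist_force": force on the tool from outside, world axes, zero at the start; "wrist_torque": the same for the moment, N m; "width": finger opening in m; "finger_force": force on a finger pad.
Only numpy, scipy, OpenCV 4.12 (cv2) and the standard library are available. Lean on these libraries where they do the work, as an engineer would, in place of code of your own. Each camera call takes 0.05 s, during which the arm holds its last target. There are 200 camera calls.

## Working session

There is one attempt and no reset: what is moved stays moved. The work goes in short steps, Python scripts to look and compute and a tool call to move; the robot and the scene stay as the last step left them, time stands still between calls to the robot, and variables do not carry over. Pictures are saved under pics/ and viewed, at most 10 in all, crops included, and the job is handed in when it is done.

Besides the shell and the picture viewer there is one more tool, called after "Emit:" as name(argument=value, ...), one argument or row to a line, values as JSON. arm_command: Moves the arm, as the interface text tells. Shift numbers are shares of 0.5 m and turn numbers shares of 120 degrees, none past 1 either way. Its arguments: {"type":"object","properties":{"targets":{"type":"array"},"claw":{"type":"number"}},"required":["targets"]}

```bash
mkdir -p pics; python3 - <<'E'
from bench import robot
import cv2
for n in("scene","top"):
    cv2.imwrite(f"pics/{n}0.png",robot.snapshot(n)[:,:,::-1]); print(n,robot.camera_info(n))
o=robot.get_obs();print(o["time"],o["tool_pos"],o["ee_rot"])
E
```

```text
scene {'vfov': 52.6884373780458, 'cx': 281.28909509338524, 'cy': 210.45187448892523, 'extrinsics': array([[-0.44095571, -0.70722456,  0.55262237,  1.0803016 ],
       [ 0.8974776 , -0.35401994,  0.26306622,  0.26210025],
       [ 0.00959245,  0.61196675,  0.79082532,  0.84802907],
       [ 0.        ,  0.        ,  0.        ,  1.        ]])}
top {'vfov': 54.684888611442986, 'cx': 279.46030037079396, 'cy': 221.40475999587926, 'extrinsics': array([[ 0.09556926,  0.97097911, -0.21923978,  0.35883581],
       [-0.99542   ,  0.09374262, -0.018744  , -0.0152965 ],
       [ 0.00235208,  0.22002701,  0.97549094,  1.03508892],
       [ 0.        ,  0.        ,  0.        ,  1.        ]])}
0.1 [0.18466235 0.51755706 0.2044273 ] [-3.13961815e+00 -1.94475644e-04  2.79879847e+00]
```

View pics/scene0.png

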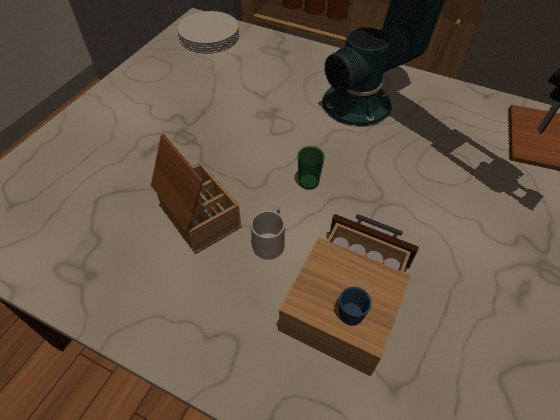

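View pics/top0.png

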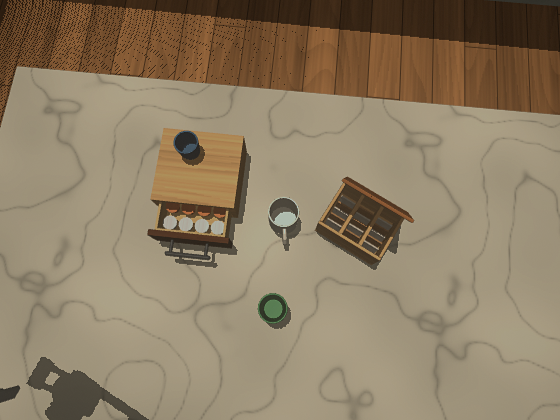

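The scene view shows the tea box, with its lid open, at about (195,195), the mug at (268,235), the tumbler at (310,168) and the pod unit at about (345,300). In the top view the drawer front is near (190,238), its handle near (190,255), and the tea box near (362,222). I'll enlarge both.

```bash
python3 - <<'E'
import cv2
a=cv2.imread("pics/top0.png")[120:320,140:420]; cv2.imwrite("pics/topc.png",cv2.resize(a,None,fx=2.8,fy=2.8,interpolation=cv2.INTER_CUBIC))
a=cv2.imread("pics/scene0.png")[120:380,140:430]; cv2.imwrite("pics/scenec.png",cv2.convertScaleAbs(cv2.resize(a,None,fx=2.3,fy=2.3,interpolation=cv2.INTER_CUBIC),alpha=1.4))
E
```

```text
(no output)
```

View pics/topc.png

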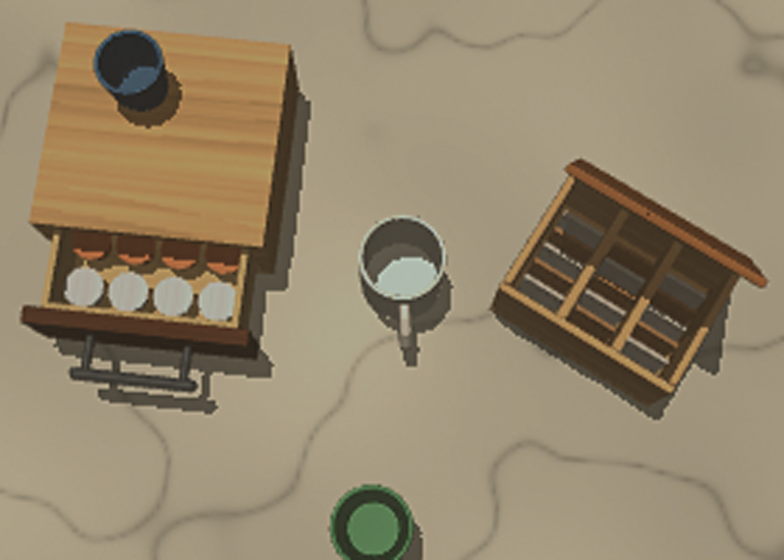

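View pics/scenec.png

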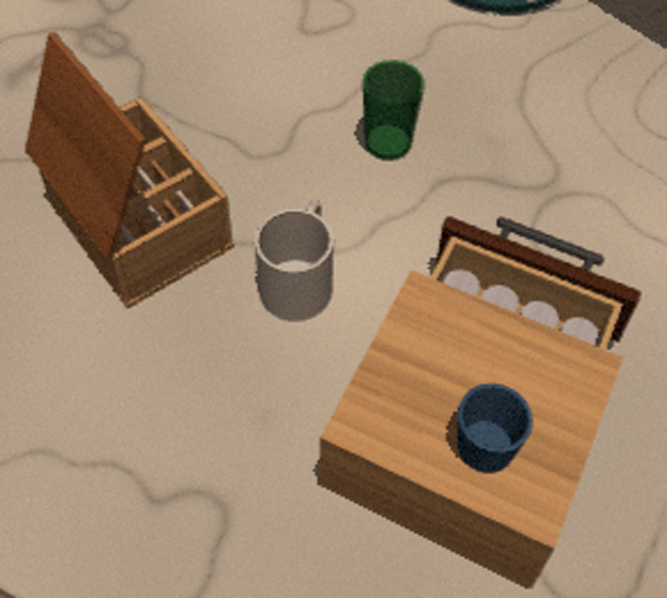

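The crops give clear corner pixels for the unit's top, the handle, and the tea box rim and lid. I'll fit poses to them.

```bash
cat > h.py <<'E'
import numpy as np
from bench import robot
from scipy.optimize import least_squares
C={n:robot.camera_info(n) for n in("scene","top")}
def proj(n,p):
    c=C[n];T=np.linalg.inv(c["extrinsics"]);q=np.atleast_2d(p)@T[:3,:3].T+T[:3,3]
    f=210/np.tan(np.radians(c["vfov"])/2)
    return np.c_[c["cx"]+f*q[:,0]/-q[:,2],c["cy"]-f*q[:,1]/-q[:,2]]
t=lambda c,r:("top",140+c/2.8,120+r/2.8)
s=lambda c,r:("scene",140+c/2.3,120+r/2.3)
def W(P,l):
    x,y,w=P[:3];c,k=np.cos(w),np.sin(w);return np.array([x+c*l[0]-k*l[1],y+k*l[0]+c*l[1],l[2]])
def res(P,obs):
    return np.concatenate([(proj(o[0],W(P,l(P)))[0]-o[1:]) for o,l in obs])
def fit(P,obs):
    r=least_squares(res,P,args=(obs,),loss="soft_l1");return r.x,np.round(r.fun.reshape(-1,2),1)
E
cat > fit.py <<'E'
from h import *
K=lambda *l:(lambda P:l)
H=lambda y:(lambda P:(-.035-P[3],y,.066))
unit=[(t(67,24),K(.2,.1,.106)),(t(291,45),K(.2,-.1,.106)),(t(262,247),K(0,-.1,.106)),(t(31,222),K(0,.1,.106)),
(s(412,272),K(0,-.1,.106)),(s(320,440),K(.2,-.1,.106)),(s(553,548),K(.2,.1,.106)),(s(622,356),K(0,.1,.106)),
(t(72,374),H(.05)),(t(194,385),H(-.05)),(s(500,223),H(-.05)),(s(602,260),H(.05))]
P,r=fit([.5,.17,0,.07],unit);print("unit",P,r.tolist())
L=lambda d,y,h:(lambda P:(.065-d*np.cos(P[3])+h*np.sin(P[3]),y,.0905+d*np.sin(P[3])+h*np.cos(P[3])))
tea=[(t(497,288),K(-.065,.085,.09)),(t(672,390),K(-.065,-.085,.09)),(t(580,158),L(.142,.085,.008)),(t(768,277),L(.142,-.085,.008)),
(s(52,35),L(.142,-.085,.008)),(s(142,142),L(.142,.085,.008)),(s(228,203),K(-.065,.085,.09)),(s(143,100),K(-.065,-.085,.09)),
(s(128,305),K(.065,.085,0)),(s(232,247),K(-.065,.085,0)),(s(27,150),L(0,-.085,.008)),(s(110,255),L(0,.085,.008))]
P,r=fit([.5,-.2,-.5,1.1],tea);print("tea",P,r.tolist())
print("edge",W(P,L(.142,0,.008)(P)),"hinge",W(P,(.065,0,.0905)))
for n,p,z in(("mug",t(402,257),.09),("tumbler",t(371,525),.1),("cup",t(129,63),.161)):
    Q=least_squares(lambda q:proj("top",[q[0],q[1],z])[0]-p[1:],[.5,0]).x;print(n,Q)
E
python3 fit.py
```

```text
unit [ 0.58206315  0.2148916  -0.01290291  0.07517361] [[-0.7, -3.5], [-0.5, -2.8], [-1.0, 3.3], [-2.3, 3.3], [0.3, -4.9], [-2.9, 0.5], [-2.1, 2.7], [0.6, -3.6], [0.6, -0.4], [-1.7, 0.2], [-0.3, -0.5], [-2.9, -0.2]]
tea [ 0.59714209 -0.1889151  -0.46602822  1.15778429] [[-1.6, -0.5], [-1.8, 0.9], [-5.8, 0.5], [-1.4, 0.0], [-2.4, -1.7], [-1.3, -0.9], [0.2, -4.1], [-1.0, -2.3], [-0.1, 1.6], [1.0, -0.3], [-1.5, -0.1], [-1.8, 2.0]]
edge [ 0.6108398  -0.19580477  0.22377104] hinge [ 0.65521049 -0.21812231  0.0905    ]
mug [ 0.59573201 -0.004691  ]
tumbler [ 0.36959773 -0.00072261]
cup [0.72026922 0.23369377]
```

```bash
sed -i 's/K(0,\(-\?\.1\),.106)/(lambda P:(P[4],\1,.106))/; s/K(0,\(-\?\.1\),.106)/(lambda P:(P[4],\1,.106))/; s/0,.07\],unit/0,.07,.015],unit/' fit.py; python3 fit.py | head -1
```

```text
unit [ 0.57577968  0.21590692 -0.01081633  0.06893299  0.01516629] [[-1.7, -1.1], [-1.4, -0.6], [-0.9, -0.4], [-2.0, -0.2], [-1.0, -1.6], [-0.8, -1.9], [-0.1, -0.3], [-0.1, -0.0], [0.3, -0.3], [-2.0, 0.2], [-0.1, -0.3], [-2.5, -0.2]]
```

Emit:
arm_command(
  targets=[
    [0.46, -0.604, 0, 0.155],
    [0.46, -0.604, 0, 0.155],
    [0.46, -0.604, 0, 0.155],
    [0.46, -0.604, 0, 0.155],
    [0.46, -0.604, 0, 0.155],
    [0.46, -0.604, 0, 0.155],
    [0.46, -0.604, 0, 0.155],
    [0.46, -0.604, 0, 0.155],
  ],
  claw=1,
)

```text
time: 0.77
tool_pos: [0.3838, 0.2558, 0.2052]
ee_rot: [3.142, -0.0, 3.124]
wrist_force: [0.6, 0.5, 0.2]
width: 0.044
finger_force: 0.0
```

Emit:
arm_command(
  targets=[
    [0.07, -0.078, 0, 0],
    [0.07, -0.078, 0, 0],
    [0.07, -0.078, -0.08, 0],
    [0.07, -0.078, -0.16, 0],
    [0.07, -0.078, -0.24, 0],
    [0.07, -0.078, -0.31, 0],
    [0.07, -0.078, -0.31, 0],
    [0.07, -0.078, -0.31, 0],
  ],
)

```text
time: 1.43
tool_pos: [0.4162, 0.2183, 0.0487]
ee_rot: [-3.14, -0.005, 3.124]
wrist_force: [0.8, 0.2, 1.1]
width: 0.0006
finger_force: 0.0
```

Emit:
arm_command(
  targets=[
    [0.03, 0, 0, 0],
    [0.06, 0, 0, 0],
    [0.08, 0, 0, 0],
    [0.1, 0, 0, 0],
    [0.12, 0, 0, 0],
    [0.14, 0, 0, 0],
    [0.16, -0.002, 0, 0],
    [0.18, -0.002, 0, 0],
  ],
)

```text
time: 2.1
tool_pos: [0.5091, 0.2176, 0.0507]
ee_rot: [3.141, -0.0, 3.123]
wrist_force: [-1.4, 0.2, 0.5]
width: 0.0006
finger_force: 0.8
```

Emit:
arm_command(
  targets=[
    [0.006, 0, 0, 0],
    [0.012, 0, 0, 0],
    [0.018, 0, 0, 0],
    [0.018, 0, 0, 0],
  ],
)

```text
time: 2.43
tool_pos: [0.5176, 0.2175, 0.0503]
ee_rot: [-3.141, 0.0, 3.123]
wrist_force: [0.1, 0.9, 0.4]
width: 0.0006
finger_force: 0.0
```

Emit:
arm_command(
  targets=[
    [0.004, 0, 0, 0],
    [0.008, 0, 0, 0],
    [0.01, 0, 0, 0],
    [0.01, 0, 0, 0],
  ],
)

```text
time: 2.77
tool_pos: [0.5222, 0.2176, 0.0503]
ee_rot: [-3.141, -0.0, 3.123]
wrist_force: [-0.4, -0.3, 0.0]
width: 0.0004
finger_force: 0.2
```

Emit:
arm_command(
  targets=[
    [0.002, 0, 0, 0],
    [0.004, 0, 0, 0],
    [0.004, 0, 0, 0],
  ],
)

```text
time: 3.02
tool_pos: [0.5243, 0.2176, 0.0504]
ee_rot: [3.142, -0.0, 3.123]
wrist_force: [0.3, -0.9, -0.6]
width: 0.0002
finger_force: 0.3
```

Emit:
arm_command(
  targets=[
    [0.002, 0, 0, 0],
    [0.004, 0, 0, 0],
    [0.004, 0, 0, 0],
  ],
)

```text
time: 3.27
tool_pos: [0.5264, 0.2176, 0.0505]
ee_rot: [3.141, 0.0, 3.123]
wrist_force: [-1.3, -0.4, -0.6]
width: 0.0009
finger_force: 0.3
```

Emit:
arm_command(
  targets=[
    [0.002, 0, 0, 0],
    [0.004, 0, 0, 0],
    [0.004, 0, 0, 0],
  ],
)

```text
time: 3.52
tool_pos: [0.5272, 0.2176, 0.0504]
ee_rot: [-3.141, -0.003, 3.124]
wrist_force: [-5.2, -0.7, 2.4]
width: 0.0002
finger_force: 2.5
```

Emit:
arm_command(
  targets=[
    [0.002, 0, 0, 0],
    [0.003, 0, 0, 0],
    [0.003, 0, 0, 0],
  ],
)

```text
time: 3.77
tool_pos: [0.5272, 0.2176, 0.0504]
ee_rot: [-3.141, -0.006, 3.124]
wrist_force: [-8.1, -0.7, 4.6]
width: 0.0006
finger_force: 4.3
```

Emit:
arm_command(
  targets=[
    [-0.04, 0, 0, 0],
    [-0.1, 0, 0, 0],
    [-0.1, 0, 0.08, 0],
    [-0.1, 0, 0.16, 0],
    [-0.1, 0, 0.24, 0],
    [-0.1, 0, 0.32, 0],
    [-0.1, 0, 0.4, 0],
    [-0.1, 0, 0.48, 0],
  ],
)

```text
time: 4.43
tool_pos: [0.4803, 0.2177, 0.2932]
ee_rot: [3.14, 0.004, 3.123]
wrist_force: [0.7, 1.1, 0.1]
width: 0.0006
finger_force: 0.0
```

Emit:
arm_command(
  targets=[
    [0.04, -0.08, 0, -0.05],
    [0.08, -0.16, 0, -0.1],
    [0.12, -0.23, 0, -0.15],
    [0.16, -0.3, 0, -0.2],
    [0.2, -0.37, 0, -0.214],
    [0.24, -0.44, 0, -0.214],
    [0.28, -0.51, 0, -0.214],
    [0.32, -0.58, 0, -0.214],
  ],
)

```text
time: 5.1
tool_pos: [0.6414, -0.0748, 0.291]
ee_rot: [3.141, 0.003, 2.675]
wrist_force: [0.9, 0.8, 0.3]
width: 0.0007
finger_force: 0.0
```

Emit:
arm_command(
  targets=[
    [0.03, -0.08, 0, 0],
    [0.04, -0.16, 0, 0],
    [0.044, -0.24, 0, 0],
    [0.044, -0.285, 0, 0],
    [0.044, -0.285, -0.06, 0],
    [0.044, -0.285, -0.12, 0],
    [0.044, -0.285, -0.2, 0],
    [0.044, -0.285, -0.2, 0],
  ],
)

```text
time: 5.77
tool_pos: [0.6563, -0.2132, 0.1771]
ee_rot: [-3.14, -0.021, 2.674]
wrist_force: [-0.7, 0.3, -4.1]
width: 0.0004
finger_force: 0.0
```

```bash
python3 - <<'E'
from bench import robot
import cv2
a=robot.snapshot("scene")[80:380,100:450,::-1];cv2.imwrite("pics/s1.png",cv2.convertScaleAbs(cv2.resize(a,None,fx=2,fy=2),alpha=1.4))
E
```

```text
(no output)
```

View pics/s1.png

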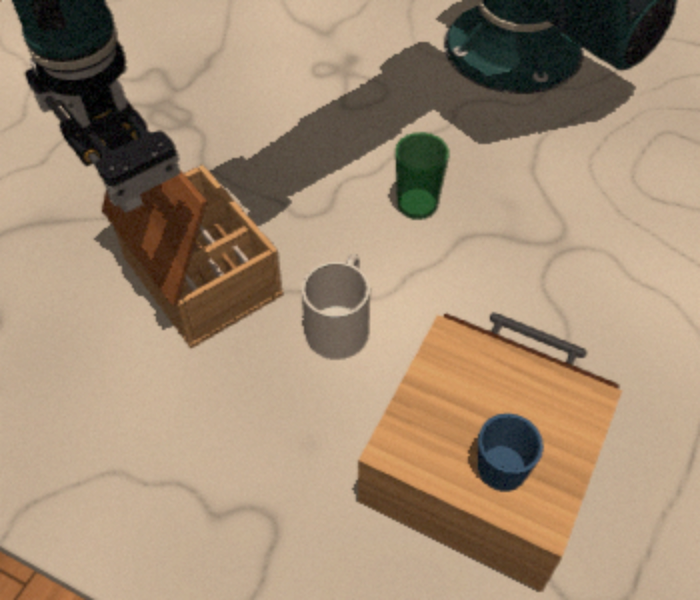

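```bash
python3 - <<'E'
from bench import robot
import cv2,numpy as np
f=lambda a:cv2.convertScaleAbs(cv2.resize(a[:,:,::-1],(390,468),interpolation=cv2.INTER_CUBIC),alpha=1.6)
a=robot.snapshot("scene")[120:264,130:250];b=robot.snapshot("top")[140:284,310:430]
cv2.imwrite("pics/s2.png",np.hstack([f(a),f(b)]))
o=robot.get_obs();print(o["time"],o["tool_pos"],o["wrist_force"])
E
```

```text
5.9167 [ 0.66280933 -0.21528889  0.19236105] [-0.12005234  0.19464496  1.3296224 ]
```

View pics/s2.png

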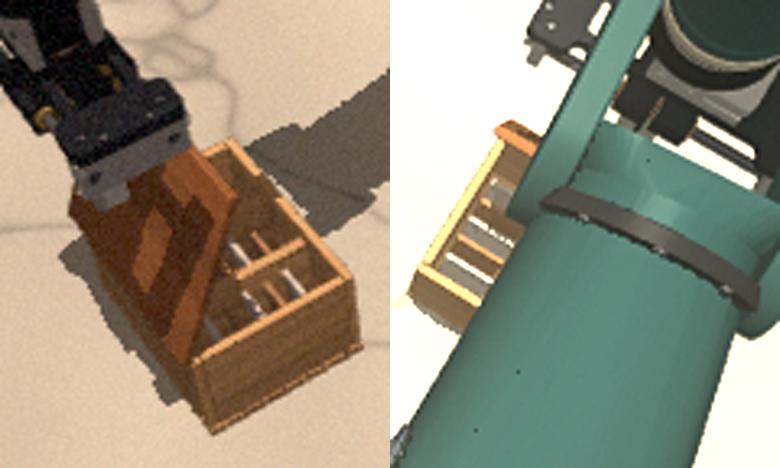

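The tips are behind the lid's outer face, at left-panel (110,195), and the drawer is shut. Next I sweep the lid down along its arc.

Emit:
arm_command(
  targets=[
    [-0.02, 0.01, 0, 0],
    [-0.04, 0.02, 0, 0],
    [-0.055, 0.028, 0, 0],
    [-0.072, 0.036, 0, 0],
    [-0.082, 0.041, -0.005, 0],
    [-0.09, 0.045, -0.01, 0],
    [-0.098, 0.049, -0.015, 0],
    [-0.107, 0.054, -0.021, 0],
  ],
)

```text
time: 6.58
tool_pos: [0.6091, -0.1881, 0.1818]
ee_rot: [3.141, 0.004, 2.675]
wrist_force: [-0.3, -0.9, 1.6]
width: 0.0009
finger_force: 0.6
```

Emit:
arm_command(
  targets=[
    [-0.008, 0.004, -0.006, 0],
    [-0.016, 0.008, -0.013, 0],
    [-0.023, 0.012, -0.02, 0],
    [-0.03, 0.015, -0.028, 0],
    [-0.037, 0.018, -0.036, 0],
    [-0.043, 0.021, -0.045, 0],
    [-0.049, 0.024, -0.054, 0],
    [-0.055, 0.027, -0.063, 0],
  ],
)

```text
time: 7.25
tool_pos: [0.5804, -0.1743, 0.1478]
ee_rot: [-3.142, -0.0, 2.675]
wrist_force: [0.7, -0.7, 0.3]
width: 0.0006
finger_force: 0.4
```

```bash
python3 - <<'E'
from bench import robot
import cv2,numpy as np
a=robot.snapshot("scene")[120:264,110:250]
cv2.imwrite("pics/s3.png",cv2.convertScaleAbs(cv2.resize(a[:,:,::-1],None,fx=3.5,fy=3.5,interpolation=cv2.INTER_CUBIC),alpha=1.6))
E
```

```text
(no output)
```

View pics/s3.png

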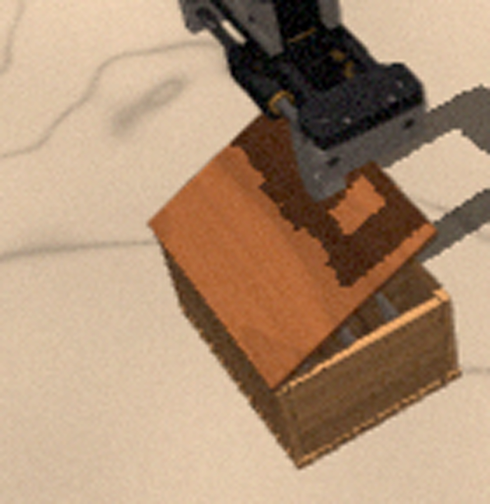

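The lid is about halfway down with the fingertip on its face at (320,185), and the box hasn't moved. I continue down, slower.

Emit:
arm_command(
  targets=[
    [-0.006, 0.003, -0.01, 0],
    [-0.011, 0.006, -0.02, 0],
    [-0.016, 0.008, -0.03, 0],
    [-0.02, 0.01, -0.039, 0],
    [-0.022, 0.011, -0.047, 0],
    [-0.024, 0.012, -0.055, 0],
    [-0.026, 0.013, -0.063, 0],
    [-0.027, 0.013, -0.071, 0],
  ],
)

```text
time: 7.97
tool_pos: [0.567, -0.1676, 0.1126]
ee_rot: [3.141, -0.001, 2.675]
wrist_force: [-0.4, 0.5, 0.4]
width: 0.0
finger_force: 0.3
```

Emit:
arm_command(
  targets=[
    [-0.001, 0, -0.005, 0],
    [-0.001, 0, -0.01, 0],
    [-0.002, 0, -0.015, 0],
    [-0.003, 0.001, -0.02, 0],
    [-0.003, 0.001, -0.024, 0],
    [-0.003, 0.001, -0.024, 0],
  ],
)

```text
time: 8.47
tool_pos: [0.5655, -0.1674, 0.1005]
ee_rot: [-3.142, -0.001, 2.675]
wrist_force: [-0.6, -0.1, -0.5]
width: 0.0004
finger_force: 0.0
```

Emit:
arm_command(
  targets=[
    [0, 0, -0.002, 0],
    [0, 0, -0.003, 0],
    [0, 0, -0.003, 0],
  ],
)

```text
time: 8.72
tool_pos: [0.5657, -0.1674, 0.0994]
ee_rot: [3.142, -0.0, 2.675]
wrist_force: [-0.4, -0.4, 0.3]
width: 0.0
finger_force: 0.0
```

Emit:
arm_command(
  targets=[
    [0, 0, -0.002, 0],
    [0, 0, -0.003, 0],
    [0, 0, -0.003, 0],
  ],
)

```text
time: 8.97
tool_pos: [0.5658, -0.1674, 0.0987]
ee_rot: [3.141, 0.001, 2.675]
wrist_force: [-2.0, 1.1, 4.3]
width: 0.0004
finger_force: 1.9
```

Contact force has started to build, so I'll press a little further.

Emit:
arm_command(
  targets=[
    [0, 0, -0.001, 0],
    [0, 0, -0.002, 0],
    [0, 0, -0.002, 0],
  ],
)

```text
time: 9.22
tool_pos: [0.5659, -0.1674, 0.0987]
ee_rot: [3.141, 0.001, 2.675]
wrist_force: [-3.1, -0.1, 8.2]
width: 0.0007
finger_force: 3.6
```

Emit:
arm_command(
  targets=[
    [0, 0, 0.03, 0],
    [0, 0, 0.1, 0],
    [0, 0, 0.18, 0],
    [-0.05, 0, 0.25, 0],
    [-0.1, 0, 0.3, 0],
    [-0.16, 0, 0.35, 0],
    [-0.22, 0, 0.35, 0],
    [-0.28, 0, 0.35, 0],
  ],
)

```text
time: 9.88
tool_pos: [0.4254, -0.1677, 0.2741]
ee_rot: [-3.141, 0.005, 2.676]
wrist_force: [-0.4, 0.3, 0.2]
width: 0.0006
finger_force: 0.0
```

Emit:
arm_command(
  targets=[
    [0, -0.08, 0, 0],
    [0, -0.16, 0, 0],
    [0, -0.24, 0, 0],
    [0, -0.32, 0, 0],
    [0, -0.4, 0, 0],
    [0, -0.4, 0, 0],
  ],
)

```text
time: 10.38
tool_pos: [0.4244, -0.3735, 0.2688]
ee_rot: [-3.14, -0.003, 2.669]
wrist_force: [0.3, 1.0, -0.4]
width: 0.0008
finger_force: 0.0
```

```bash
python3 - <<'E'
from bench import robot
import cv2,numpy as np
f=lambda a:cv2.convertScaleAbs(cv2.resize(a[:,:,::-1],(400,360),interpolation=cv2.INTER_CUBIC),alpha=1.4)
a=robot.snapshot("scene")[110:380,130:430];b=robot.snapshot("top")[100:370,140:440]
cv2.imwrite("pics/s4.png",np.hstack([f(a),f(b)]))
E
```

```text
(no output)
```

View pics/s4.png

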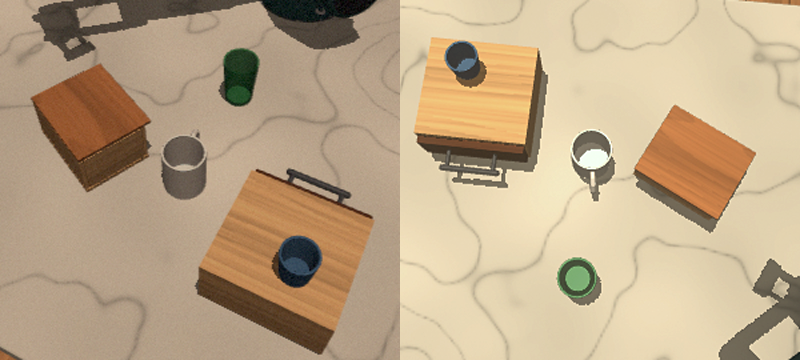

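The lid lies flat (left panel (92,112), right panel (695,160)) and the drawer front is flush by the handle at (470,165). The mug, tumbler and cup haven't moved, and the arm is clear of everything.

```bash
python3 -c "
from bench import robot
print(robot.close_job())"
```

```text
the job is handed in; nothing more can be done
None
```

The job is handed in: the drawer is fully home and the tea box lid is flat, both pushed shut slowly with under 10 N at the stops, and the final pictures show the box, mug, tumbler and cup where they were; no verdict was returned.

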